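Seat the rotor on the mini centrifuge's spindle

ROBOT

A 6-joint arm with a two-finger parallel gripper is mounted at the origin on the work surface. World frame = base frame: x ahead of the robot, y to its left, z up, the work surface at z = 0. Lengths are in m, angles in rad, forces in N, time in s.
With the tool pointing down it reaches from about 0.35 to 0.975 m from the base axis. Payload 4.9 kg.
Tool frame: the origin (TCP) lies at the very end of the fingers, on their centre line; the grasp point (between the pads) lies 19 mm behind it (ctrl.grasp_offset is the distance from the TCP to the grasp point, in m); z points along the fingers, y is the line along which they close (so a half turn about z gives the same grasp; the last joint's range is limited). The gripper opens to 85 mm and grips with 20 to 120 N. Pads are 22 mm wide; open, the fingers measure 114 mm over their backs; the gripper's body (76 mm by 85 mm) begins 54 mm behind the grasp point. The pads swing forward as they close: fully open they stand 13 mm farther back than shut.
Start: joints at [1.166, 0.053, 1.613, -0, 1.476, -0.119], TCP at [0.176, 0.6, 0.231] pointing down, gripper open.
Joint ranges: [-3.01, 3.01], [-1.01, 2.22], [0.06, 2.58], [-1.02, 4.17], [0.09, 2.62], [-3.14, 3.14]. Speed limits (rad/s): [2.57, 2.57, 3.14, 3.14, 3.14, 3.14].

INTERFACE

Orientations are given as a rotation vector (axis times angle).
In Python, from station import ctrl, optics gives the robot as it stands.
- The arm moves only by the shell command python3 -m handwheel 'ROWS' [OPENING] [FORCE]. ROWS is JSON, a list of rows, each an object of numbers: "tx", "ty", "tz": the shift along the tool's x, y, z in mm; "roll": the turn about the tool's z in rad. A call has 1 to 12 rows; each row shifts and turns the commanded pose from where the row before left it, along the tool's axes as they then stand; what a row does not reach is not made up. A row lasts 1/12 s, in which the tool goes at most 41.7 mm and 7.16 degrees, less where a joint would pass 70% of its speed; a pose out of reach is approached as far as the arm can. A call with a gripper value outside its range is refused whole. OPENING is the finger opening in mm, from 0 to 85.4, set as the call begins (- or left out, the last holds). The fingers move at their own pace and stop on an object; FORCE is the grip in N (left out, the last holds). Time passes only in rows, so rows that do not move let the fingers close. It gives the time, the measured TCP pose, the force, the opening and the grip force at its end, in the units of the state.
- ctrl.get_obs(): the state, without advancing time (a new reading comes with each control period).
- optics.get_image(name): name is "scene" or "top" or "wrist"; returns (picture, depth): 400x640x3 uint8, red, green, blue; 400x640 float32, m along the optical axis (not along the pixel's ray), 0 where there is no reading.
- optics.camera_params(name): a dict with "mtx" (3x3 intrinsics, pixels), "extrinsics" (4x4, takes a point from camera to world coordinates); the wrist camera has in their place "tool_from_camera" (4x4, takes a point from camera to tool coordinates, whose origin is the TCP and whose axes are the flange's). Camera axes: x right, y down, z forward; pixel columns grow to the right and rows downward; lengths in m; the calibration is good to about 2 mm. The wrist camera is an equidistant fisheye: a pixel r from the principal point sees the ray r / f radians off the axis. A picture is of the moment at which its call begins: read the wrist's pose just before it. camera_params takes no time and is no camera call.
- ctrl.finish_job(): hands the job in; it is judged then, once.
The state is a dict: "t": time; "q": joint angles; "dq": joint speeds; "effort": joint torques, N m; "tool_pos": TCP position; "tool_rot": TCP orientation; "contact_force": force on the tool from outside, world axes, zero at the start; "wrist_torque": the same for the moment, N m; "opening": finger opening in m; "grip_force": force on a finger pad.
Only numpy, scipy, OpenCV 4.12 (cv2) and the standard library are available. Lean on these libraries where they do the work, as an engineer would, in place of code of your own. Each camera call takes 0.05 s, during which the arm holds its last target. There are 200 camera calls.

TASK

Lift the dark centrifuge rotor out of its white stand by its red square grip, lower its tapered shank into the spindle in the open centrifuge bowl, and turn it there under light pressure until its grooves drop over the spindle's two brass dogs. Then press it gently down against the stiff ejector pin until it is fully home and upright, never dropping or forcing it, let go, and leave the other things on the bench where they are.

Things in the scene. Friction and masses are not known exactly. Their poses are not given: they have to be found in the camera images.
- rotor: Loose dark rotor, 0.36 to 0.54 kg, starting upright in the stand. Origin: centre of its steel flange's underside; z up its axis. Flange about 62 mm across, 8 mm thick; above it a disc 90 mm in diameter from 8 to 30 mm, a neck, and a red grip. Two crossed grooves 11 mm wide, 8 mm deep run through the axis in the underside, along the rotor's x and y: it fits the dogs every 90 degrees
- tip (a point): Tip of the rotor's round tapered steel shank, on its axis, 28 mm below the rotor's origin; 19 mm in diameter here, 31 mm at the flange. Rotor's axes
- grip (a point): Point on the rotor's axis 53 mm above its origin, where the red square grip is held: 28 x 28 mm, from 38 to 64 mm above the origin, flats facing the rotor's x and y. Rotor's axes
- stand: Fixed white block, 110 x 110 x 60 mm, with a 36 mm round hole 40 mm deep in the middle of its top, in which the rotor's shank hangs while the flange rests on the top. Origin: centre of its underside; z up
- centrifuge: Fixed white mini centrifuge, 180 x 180 mm, with an open round bowl 144 mm in diameter; body top 115 mm, black rim 119 mm above the bench. Origin: centre of its underside, on the spindle's axis; x away from its control panel, z up. In the bowl stands the dark steel spindle, 68 mm in diameter, with two brass dogs on its top face. Its bearing is damaged by contact forces above 45 N
- seat (a point): Centre of the spindle's top face, on its axis, 95 mm above the bench; axes of the centrifuge, not of the spindle. Mouth, 33 mm wide, of the tapered socket, 30 mm deep, same taper as the shank, with only 0.7 mm of play all round when home: held off centre, it wedges on one side. The rotor's origin is within 1 mm of it when home, and about 7 mm above it while the flange rides on the dogs
- dog_top (a point): Point on the spindle's axis at the height of the dogs' tops, 7 mm above the seat. The two dogs stand half a turn apart, each 8 mm wide, from 19 to 32 mm off the axis. The spindle stands at any angle, not measured (these are the centrifuge's axes); a brake of 0.35 N m holds it, so that under a light load (below about 15 N) the rotor slides round on the dogs without turning it
- pin (a point): Top of the brass ejector pin in the socket, on the axis, 24 mm below the seat. The shank's tip meets it 4 mm before the rotor is home. It has no spring: it needs about 12 N in all, rotor's weight included, to be pushed down, and stays where it is pushed. These 4 mm are not passed by the rotor's weight alone
- lid: Loose clear domed lid of the centrifuge, 156 mm in diameter, 58 mm high, origin at the centre of its underside. Bystander
- tube_rack: Loose white tube rack with capped tubes, 75 x 220 x 107 mm, long along its y, origin at the centre of its underside. Bystander
- reagent: Loose amber bottle, 70 mm in diameter, 150 mm high, origin at the centre of its underside. Bystander
- tip_box: Loose blue box with a clear top, 120 x 85 x 65 mm, origin at the centre of its underside. Bystander
- spare_rotor: Loose small blue rotor with a round white cap, 96 mm in diameter, 42 mm high, origin at the centre of its underside. Bystander, not the one to fit
- driver: Loose yellow-handled screwdriver lying between the stand and the centrifuge, 170 mm long, along its x. Bystander
- beaker: Loose glass beaker, 70 mm in diameter, 90 mm high, origin at the centre of its underside. Bystander
Not all that is in view belongs to the job. Leave any purple look-alike of the rotor alone.

How it is judged:
On the way, in this order (a step that is already met when the one before it is completed fails the run):
1. the rotor is lifted clear of its stand, held by the gripper (z of rotor in the frame of stand above 0.09 m and contact force between the fingers and rotor above 1 N), for 0.1 s.
2. the rotor is upright on the spindle with its grooves down over the dogs (z of rotor in the frame of seat below 0.0052 m and horizontal distance between rotor and seat below 0.004 m and angle between rotor's own z axis and vertical below 0.04 rad), for 0.05 s.
At the end, for the whole second after the job is handed in: The rotor is fully home on the spindle, dogs in its grooves: its origin within 1.5 mm in height and 2.5 mm sideways of the seat point, upright within 2 degrees, at rest and released (z of rotor in the frame of seat between -0.0015 and 0.0015 m and horizontal distance between rotor and seat below 0.0025 m and angle between rotor's own z axis and vertical below 0.035 rad and linear speed of rotor below 0.01 m/s and angular speed of rotor below 0.1 rad/s); the robot touches nothing.
It fails at once if the rotor is forced: it presses on the centrifuge with more than 45 N (contact force between rotor and centrifuge above 45 N).
It fails at once if the rotor is dropped: it falls faster than 0.3 m/s without being held (linear speed of rotor above 0.3 m/s and not (contact force between the fingers and rotor above 0.2 N)).
It fails at once if a bystander is moved by more than 20 mm (distance of any of lid, tube_rack, reagent, tip_box, spare_rotor, driver, beaker from where it was at the start of the episode above 0.02 m).
It also fails if it takes over 69 s, if anything falls off the work surface, if the arm or the gripper's body presses on something with over 40 N, if the wrist force passes 120 N, or if a joint passes its speed limit or range.

## Working session

There is one attempt and no reset: what is moved stays moved. The work goes in short steps, Python scripts to look and compute and a shell command to move; the robot and the scene stay as the last step left them, time stands still between calls to the robot, and variables do not carry over. Pictures are saved under pics/ and viewed, at most 10 in all, crops included, and the job is handed in when it is done.

```bash
ls; mkdir -p pics; python3 - <<'E'
from station import ctrl,optics
import cv2,numpy as np
o=ctrl.get_obs();print(o)
for n in ("scene","top","wrist"):
    im,d=optics.get_image(n);np.savez(f"pics/{n}0.npz",im=im,d=d)
    cv2.imwrite(f"pics/{n}0.png",im[:,:,::-1]);p=optics.camera_params(n);print(n,p)
E
```

```text
pics
{'t': 0.0, 'q': array([ 1.16601843e+00,  5.33867298e-02,  1.61428708e+00, -1.92614744e-05,
        1.47597791e+00, -1.18960254e-01]), 'dq': array([-0.00123532,  0.00198496,  0.00045015,  0.0012939 , -0.0009858 ,
        0.00069071]), 'effort': array([-1.07468024e-04, -3.93690848e+01, -3.70170164e+01, -3.38670634e-05,
        7.21293458e-03, -2.80431166e-06]), 'tool_pos': array([0.17595086, 0.5990811 , 0.23004862]), 'tool_rot': array([-0.44735831, -3.10905652,  0.00313138]), 'contact_force': array([ 0.4997553 ,  0.02463576, -0.73531315]), 'wrist_torque': array([ 0.01834619, -0.01151292, -0.00264338]), 'grip_force': 0.0, 'opening': 0.0854465253713134}
scene {'mtx': array([[466.87750405,   0.        , 313.38810687],
       [  0.        , 466.87750405, 207.52241481],
       [  0.        ,   0.        ,   1.        ]]), 'extrinsics': array([[-0.06517224,  0.81531709, -0.57533523,  1.49125609],
       [ 0.99781893,  0.05930505, -0.02898776,  0.03066632],
       [ 0.01048607, -0.57596958, -0.81740387,  1.44651628],
       [ 0.        ,  0.        ,  0.        ,  1.        ]])}
top {'mt
[... 345 characters left out ...]
     [-1.56470985e-03, -2.11899165e-01, -9.77290282e-01,
         1.62638209e+00],
       [ 0.00000000e+00,  0.00000000e+00,  0.00000000e+00,
         1.00000000e+00]])}
wrist {'mtx': array([[309.70691629,   0.        , 318.44317825],
       [  0.        , 309.70691629, 203.98981198],
       [  0.        ,   0.        ,   1.        ]]), 'tool_from_camera': array([[ 1.74104545e-03, -9.64208697e-01, -2.65138751e-01,
         6.71077157e-02],
       [ 9.99998275e-01,  1.85011497e-03, -1.61630442e-04,
         6.78718993e-04],
       [ 6.46382648e-04, -2.65138012e-01,  9.64210256e-01,
        -1.44099455e-01],
       [ 0.00000000e+00,  0.00000000e+00,  0.00000000e+00,
         1.00000000e+00]])}
```

View pics/top0.png

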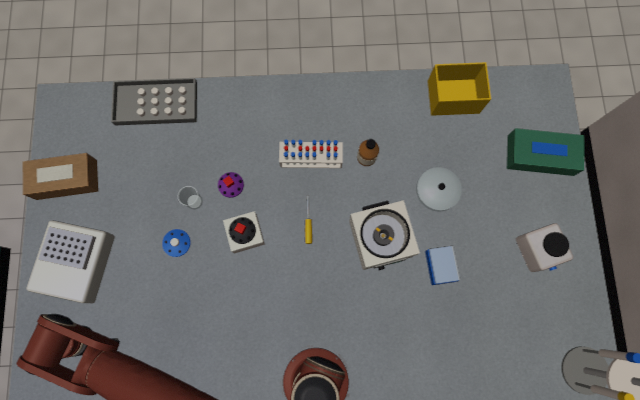

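View pics/scene0.png

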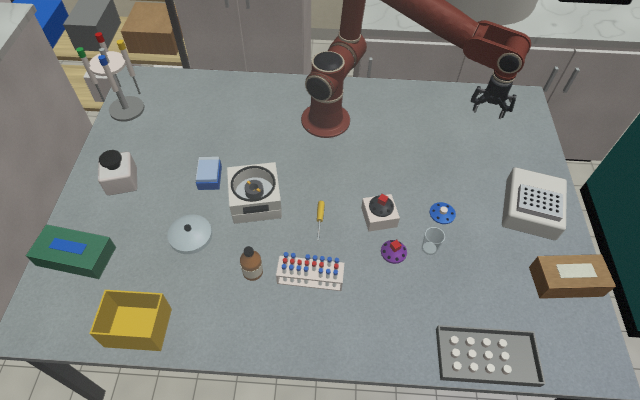

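The top view has two candidates with a red grip. The dark one at about (241,231) sits in the white stand; the purple look-alike at (231,184) stands on the bench. The dark one in the stand fits the description. I'll confirm it with a crop, take first measurements, and look at the bowl at (384,235).

```bash
cat > h.py <<'E'
import numpy as np,cv2
from scipy.spatial.transform import Rotation as R
from station import ctrl,optics
def ray(name,uv,pose=None):
    p=optics.camera_params(name);K=p["mtx"];u=np.atleast_2d(uv).astype(float)
    x=(u-K[:2,2])/[K[0,0],K[1,1]]
    if name=="wrist":
        th=np.linalg.norm(x,axis=1,keepdims=True)
        d=np.hstack([x*np.sinc(th/np.pi),np.cos(th)])
        T=np.eye(4);T[:3,:3]=R.from_rotvec(pose[3:]).as_matrix();T[:3,3]=pose[:3];E=T@p["tool_from_camera"]
    else: d=np.hstack([x,np.ones((len(x),1))]);E=p["extrinsics"]
    d=d@E[:3,:3].T;return E[:3,3],d/np.linalg.norm(d,axis=1,keepdims=True)
def plane(name,uv,z,pose=None):
    o,d=ray(name,uv,pose);return o+d*((z-o[2])/d[:,2])[:,None]
def tri(rays):
    A=0;b=0
    for o,d in rays:
        P=np.eye(3)-np.outer(d,d);A=A+P;b=b+P@o
    X=np.linalg.solve(A,b);return X,[np.linalg.norm(np.cross(d,X-o)) for o,d in rays]
def red(im):
    h=cv2.cvtColor(im,cv2.COLOR_RGB2HSV)
    return (((h[...,0]<8)|(h[...,0]>172))&(h[...,1]>150)&(h[...,2]>90)).astype(np.uint8)
def blobs(m,amin=15):
    n,l,s,c=cv2.connectedComponentsWithStats(m);return [(tuple(c[i].round(1)),int(s[i,4]),i) for i in range(1,n) if s[i,4]>=amin],l
def pose():
    o=ctrl.get_obs();return np.r_[o["tool_pos"],o["tool_rot"]]
def snap(tag):
    p=pose();im,d=optics.get_image("wrist");np.savez(f"pics/{tag}.npz",im=im,d=d,p=p)
    cv2.imwrite(f"pics/{tag}.png",im[:,:,::-1]);return p,im,d
E
python3 - <<'E'
from h import *
I={n:np.load(f"pics/{n}0.npz")["im"] for n in("top","scene")}
for n in I: print(n,blobs(red(I[n]))[0])
a=I["top"][155:265,155:275];b=I["top"][185:285,330:440]
r=lambda x:cv2.resize(x,(400,400),interpolation=cv2.INTER_CUBIC)
cv2.imwrite("pics/crop0.png",np.hstack([r(a),r(b)])[:,:,::-1])
d=np.load("pics/top0.npz")["d"];print(d[228,240],d[235,384])
print(plane("top",[[241,228],[384,235]],.11), plane("scene",[[383,200]],.11))
E
```

```text
top [((np.float64(227.7), np.float64(180.7)), 58, 8), ((np.float64(239.5), np.float64(227.5)), 78, 9), ((np.float64(42.0), np.float64(321.4)), 35, 10), ((np.float64(32.6), np.float64(342.9)), 178, 11), ((np.float64(323.0), np.float64(354.5)), 115, 15), ((np.float64(81.4), np.float64(368.8)), 148, 18), ((np.float64(21.0), np.float64(363.8)), 32, 24), ((np.float64(114.2), np.float64(386.0)), 998, 25), ((np.float64(342.8), np.float64(390.4)), 40, 36)]
scene [((np.float64(99.3), np.float64(36.7)), 61, 1), ((np.float64(383.0), np.float64(197.6)), 42, 2), ((np.float64(395.7), np.float64(244.1)), 51, 3)]
1.5213771 1.5716462
[[ 0.49853689  0.22270526  0.11      ]
 [ 0.45589177 -0.24099806  0.11      ]] [[0.50002282 0.22757853 0.11      ]]
```

View pics/crop0.png

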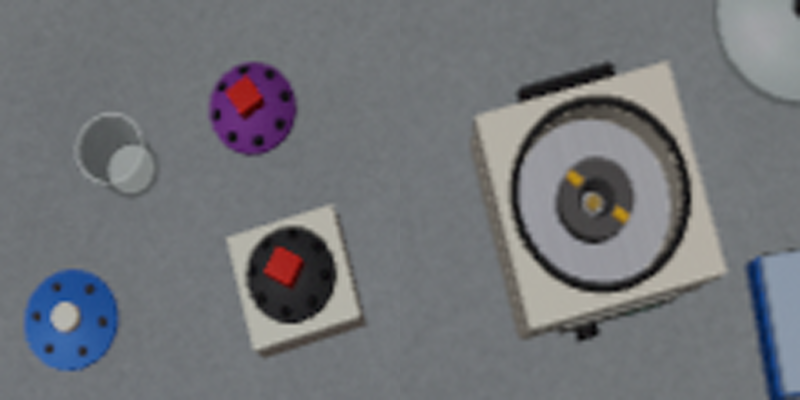

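The crop confirms it: the dark rotor with the red grip at about (283,266) in the crop sits in the white stand. The purple one at (250,105) stands alone on the bench. On the right, the spindle's two brass dogs are at about (575,178) and (621,214). Next I'll move the wrist camera over the rotor.

```bash
cat >> h.py <<'E'
def to(x,y,z,yaw=None):
    """tool-axis shift (mm) to world TCP target; yaw = wanted angle of tool y mod 90/180 (deg)"""
    p=pose();M=R.from_rotvec(p[3:]).as_matrix()
    print("d mm",(M.T@(np.array([x,y,z])-p[:3])*1000).round(1),"tool y dir deg",np.degrees(np.arctan2(M[1,1],M[0,1])).round(2),"tilt",M[:,2].round(4))
E
python3 -c "
from h import *
to(.50,.224,.28)"
```

```text
d mm [-416.6 -268.7  -49.3] tool y dir deg 73.62 tilt [-7.0e-04 -1.5e-03 -1.0e+00]
```

```bash
python3 -m handwheel '[{"tz":-30},{"tx":-30,"ty":-20,"tz":-20},{"tx":-35,"ty":-22},{"tx":-35,"ty":-22},{"tx":-35,"ty":-22},{"tx":-35,"ty":-22},{"tx":-35,"ty":-22},{"tx":-35,"ty":-22},{"tx":-35,"ty":-22},{"tx":-35,"ty":-22},{"tx":-35,"ty":-22},{"tx":-35,"ty":-22}]' 85
python3 -m handwheel '[{"tx":-35,"ty":-22},{"tx":-18,"ty":-15},{"tx":-10,"ty":-10},{},{},{}]'
python3 - <<'E'
from h import *
to(.50,.224,.28)
p,im,d=snap("w1");print(p,blobs(red(im),100)[0])
E
```

```text
d mm [-416.6 -268.7  -49.3] tool y dir deg 73.62 tilt [-7.0e-04 -1.5e-03 -1.0e+00]
[ 1.76025857e-01  5.99178584e-01  2.30313902e-01 -4.47391486e-01
 -3.10914103e+00  2.52972158e-03] [((np.float64(14.6), np.float64(180.8)), 966, 1)]$[0]: bad value
$[0]: bad value
```

View pics/w1.png

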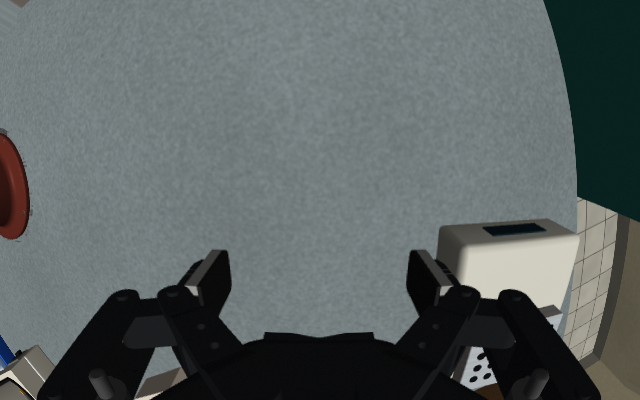

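```bash
python3 -m handwheel '[{"tx":0,"ty":0,"tz":-30,"roll":0},{"tx":-30,"ty":-20,"tz":-20,"roll":0},{"tx":-35,"ty":-22,"tz":0,"roll":0},{"tx":-35,"ty":-22,"tz":0,"roll":0},{"tx":-35,"ty":-22,"tz":0,"roll":0},{"tx":-35,"ty":-22,"tz":0,"roll":0},{"tx":-35,"ty":-22,"tz":0,"roll":0},{"tx":-35,"ty":-22,"tz":0,"roll":0},{"tx":-35,"ty":-22,"tz":0,"roll":0},{"tx":-35,"ty":-22,"tz":0,"roll":0},{"tx":-35,"ty":-22,"tz":0,"roll":0},{"tx":-35,"ty":-22,"tz":0,"roll":0}]' 85
python3 -m handwheel '[{"tx":-20,"ty":-22,"tz":0,"roll":0},{"tx":-10,"ty":-10,"tz":0,"roll":0},{"tx":0,"ty":0,"tz":0,"roll":0},{"tx":0,"ty":0,"tz":0,"roll":0}]'
python3 - <<'E'
from h import *
to(.50,.224,.28)
p,im,d=snap("w2");print(p,blobs(red(im),100)[0])
E
```

```text
t: 1.2
tool_pos: [0.474, 0.2604, 0.2813]
tool_rot: [0.448, 3.109, 0.0]
contact_force: [0.2, 1.0, -0.3]
opening: 0.0852
grip_force: 0.0
t: 1.53
tool_pos: [0.493, 0.2226, 0.281]
tool_rot: [-0.45, -3.108, -0.0]
contact_force: [0.1, -0.1, -0.3]
opening: 0.085
grip_force: 0.0
d mm [-6.3  3.4  1. ] tool y dir deg 73.53 tilt [-8.e-04  3.e-04 -1.e+00]
[ 4.92970231e-01  2.22582768e-01  2.81002514e-01 -4.49998687e-01
 -3.10839985e+00 -2.52198928e-04] [((np.float64(322.2), np.float64(192.1)), 755, 1), ((np.float64(391.0), np.float64(299.0)), 381, 2)]
```

View pics/w2.png

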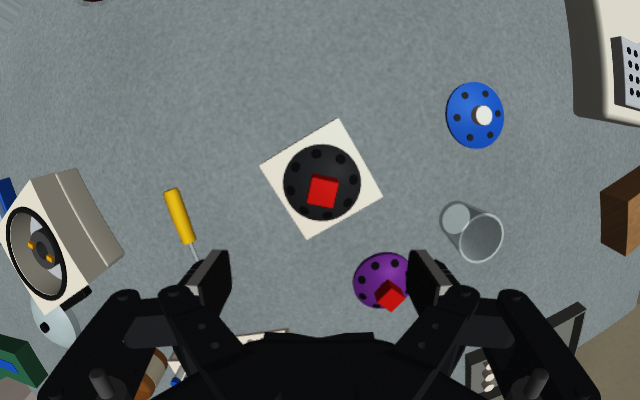

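The wrist view shows the red grip at (322,192) on the dark disc centred near (321,183), in the white stand. The purple look-alike is at (383,281) and is left alone. I'll take a second view from a shifted place to get heights.

```bash
python3 -m handwheel '[{"tx":-20,"ty":-35,"tz":0,"roll":0},{"tx":-20,"ty":-35,"tz":0,"roll":0},{"tx":0,"ty":0,"tz":0,"roll":0},{"tx":0,"ty":0,"tz":0,"roll":0}]'
cat >> h.py <<'E'
def topface(im,c,w=30):
    """bright red top face nearest pixel c: centroid, minAreaRect corners"""
    h=im.astype(int);m=red(im);x,y=map(int,c)
    k=np.zeros_like(m);k[max(0,y-w):y+w,max(0,x-w):x+w]=1;m&=k
    v=im[...,0][m>0];t,_=cv2.threshold(v.reshape(-1,1),0,255,cv2.THRESH_OTSU)
    print("otsu",t,np.percentile(v,[5,25,50,75,95]))
    m2=m&(im[...,0]>t).astype(np.uint8)
    b,l=blobs(m2,30);i=max(b,key=lambda a:a[1])
    mm=(l==i[2]).astype(np.uint8);cs,_=cv2.findContours(mm,cv2.RETR_EXTERNAL,cv2.CHAIN_APPROX_NONE)
    return np.array(i[0]),i[1],cv2.boxPoints(cv2.minAreaRect(cs[0]))
E
python3 - <<'E'
from h import *
snap("w3");rs=[]
for t in("w2","w3"):
    z=np.load(f"pics/{t}.npz");im=z["im"];p=z["p"]
    b=[x for x in blobs(red(im),100)[0]];print(b)
    c=(322,192) if t=="w2" else None
    if c is None: 
        q=min(b,key=lambda x:np.linalg.norm(plane("wrist",[x[0]],.12,p)[0][:2]-[.5,.224]));c=q[0]
    c,a,bx=topface(im,c);P=plane("wrist",np.vstack([c,bx]),.124,p)
    print(c,a,P.round(4).tolist(),"ctr",P[1:].mean(0));e=np.diff(P[[1,2,3,4,1],:2],axis=0)
    print("len",np.linalg.norm(e,axis=1),"ang",np.degrees(np.arctan2(e[:,1],e[:,0]))%90)
    o,d=ray("wrist",[c],p);rs.append((o,d[0]))
print(tri(rs))
E
```

```text
t: 1.92
tool_pos: [0.5114, 0.1445, 0.2813]
tool_rot: [-0.449, -3.109, -0.001]
contact_force: [0.1, -0.9, 0.5]
opening: 0.0854
grip_force: 0.0
[((np.float64(322.2), np.float64(192.1)), 755, 1), ((np.float64(391.0), np.float64(299.0)), 381, 2)]
otsu 158.0 [122.7 187.  191.  194.  198.3]
[322.3 192.4] 665 [[0.4976, 0.2259, 0.124], [0.5028, 0.2081, 0.124], [0.4799, 0.2207, 0.124], [0.4926, 0.2435, 0.124], [0.5158, 0.2312, 0.124]] ctr [0.49778812 0.22588487 0.124     ]
len [0.02617497 0.02603339 0.02631816 0.02655576] ang [61.01881429 60.94705551 62.15494757 60.65069303]
[((np.float64(392.1), np.float64(153.5)), 732, 1), ((np.float64(450.0), np.float64(265.4)), 137, 2)]
otsu 166.0 [129.55 195.   200.   204.   208.  ]
[392.6 153.5] 642 [[0.4975, 0.226, 0.124], [0.5027, 0.2085, 0.124], [0.4801, 0.221, 0.124], [0.4922, 0.2436, 0.124], [0.5153, 0.2312, 0.124]] ctr [0.49757041 0.22608027 0.124     ]
len [0.02582203 0.02568872 0.02623068 0.02594221] ang [61.11978057 61.952112   61.67935199 61.04417544]
(array([0.49744488, 0.22589145, 0.12470291]), [np.float64(3.760375652713766e-05), np.float64(3.760375652716641e-05)])
```

```bash
python3 -m handwheel '[{"tx":20,"ty":35,"tz":0,"roll":0.106},{"tx":15,"ty":35,"tz":0,"roll":0.106},{"tx":0,"ty":0,"tz":0,"roll":0},{"tx":0,"ty":0,"tz":0,"roll":0}]'
python3 -c "
from h import *
to(.4975,.226,.096)"
```

```text
t: 2.3
tool_pos: [0.5005, 0.2252, 0.2812]
tool_rot: [-0.764, -3.047, -0.0]
contact_force: [0.4, -1.2, -0.2]
opening: 0.085
grip_force: 0.0
d mm [  3.   -0.7 185.2] tool y dir deg 61.84 tilt [-4.e-04  2.e-04 -1.e+00]
```

```bash
python3 -m handwheel '[{"tx":3,"ty":-0.7,"tz":30,"roll":0.007},{"tx":0,"ty":0,"tz":35,"roll":0},{"tx":0,"ty":0,"tz":35,"roll":0},{"tx":0,"ty":0,"tz":30,"roll":0},{"tx":0,"ty":0,"tz":25,"roll":0},{"tx":0,"ty":0,"tz":18,"roll":0},{"tx":0,"ty":0,"tz":12,"roll":0},{"tx":0,"ty":0,"tz":0,"roll":0},{"tx":0,"ty":0,"tz":0,"roll":0}]' 
python3 -c "
from h import *
to(.4975,.226,.096)"
```

```text
t: 3.05
tool_pos: [0.4986, 0.2229, 0.0964]
tool_rot: [-0.784, -3.042, 0.0]
contact_force: [-0.1, -0.4, -0.0]
opening: 0.085
grip_force: 0.0
d mm [2.5 2.2 0.4] tool y dir deg 61.11 tilt [-4.e-04 -2.e-04 -1.e+00]
```

```bash
python3 -m handwheel '[{"tx":2.5,"ty":2.2,"tz":0,"roll":0},{"tx":0,"ty":0,"tz":0,"roll":0},{"tx":0,"ty":0,"tz":0,"roll":0}]' 
python3 -c "
from h import *
to(.4975,.226,.096)
p,im,d=snap('w4')
c,a,bx=topface(im,(320,280),80);print(c,a,plane('wrist',np.vstack([c,bx]),.124,p).round(4).tolist())"
```

```text
t: 3.3
tool_pos: [0.4987, 0.2264, 0.0981]
tool_rot: [0.783, 3.04, 0.002]
contact_force: [-0.7, 0.5, -1.0]
opening: 0.085
grip_force: 0.0
d mm [ 0.8 -1.   2.1] tool y dir deg 61.11 tilt [ 3.e-03  9.e-04 -1.e+00]
otsu 156.0 [120.1 191.  193.  194.  197. ]
[314.8 279.6] 3226 [[0.4975, 0.226, 0.124], [0.5032, 0.2068, 0.124], [0.4802, 0.2208, 0.124], [0.4927, 0.2436, 0.124], [0.5167, 0.2315, 0.124]]
```

```bash
python3 -m handwheel '[{"tx":0.5,"ty":-0.5,"tz":1,"roll":0},{"tx":0,"ty":0,"tz":0,"roll":0},{"tx":0,"ty":0,"tz":0,"roll":0},{"tx":0,"ty":0,"tz":0,"roll":0},{"tx":0,"ty":0,"tz":0,"roll":0},{"tx":0,"ty":0,"tz":0,"roll":0},{"tx":0,"ty":0,"tz":0,"roll":0},{"tx":0,"ty":0,"tz":0,"roll":0},{"tx":0,"ty":0,"tz":0,"roll":0},{"tx":0,"ty":0,"tz":0,"roll":0}]' 20 60
python3 -c "
from h import *
for i in range(3): 
  to(.4975,.226,.096); optics.get_image('wrist')"
```

```text
t: 4.18
tool_pos: [0.497, 0.2256, 0.0955]
tool_rot: [0.785, 3.042, -0.0]
contact_force: [-1.1, -1.5, 2.9]
opening: 0.027
grip_force: 60.0
d mm [-0.2  0.6 -0.5] tool y dir deg 61.08 tilt [ 1.e-04 -3.e-04 -1.e+00]
d mm [-0.3  0.6 -0.6] tool y dir deg 61.08 tilt [ 0.e+00 -3.e-04 -1.e+00]
d mm [-0.2  0.6 -0.6] tool y dir deg 61.08 tilt [ 1.e-04 -3.e-04 -1.e+00]
```

```bash
python3 -m handwheel '[{"tx":0,"ty":0,"tz":-3,"roll":0},{"tx":0,"ty":0,"tz":-8,"roll":0},{"tx":0,"ty":0,"tz":-15,"roll":0},{"tx":0,"ty":0,"tz":-20,"roll":0},{"tx":0,"ty":0,"tz":-25,"roll":0},{"tx":0,"ty":0,"tz":-25,"roll":0},{"tx":0,"ty":0,"tz":-25,"roll":0},{"tx":0,"ty":0,"tz":-20,"roll":0},{"tx":0,"ty":0,"tz":-15,"roll":0},{"tx":0,"ty":0,"tz":-8,"roll":0},{"tx":0,"ty":0,"tz":-3,"roll":0},{"tx":0,"ty":0,"tz":0,"roll":0}]' 
python3 -c "
from h import *
print(plane('top',[384,235],.095)); to(.57,-.23,.262)"
```

```text
t: 5.33
tool_pos: [0.4969, 0.2258, 0.2624]
tool_rot: [0.784, 3.042, 0.0]
contact_force: [0.3, 0.2, -4.7]
opening: 0.0273
grip_force: 59.5
[[ 0.45818695 -0.24319627  0.095     ]]
d mm [-2.844e+02 -3.636e+02  3.000e-01] tool y dir deg 61.08 tilt [ 2.e-04  2.e-04 -1.e+00]
```

```bash
python3 -m handwheel '[{"tx":-8,"ty":-10,"tz":0,"roll":0},{"tx":-16,"ty":-20,"tz":0,"roll":0},{"tx":-24,"ty":-31,"tz":0,"roll":0},{"tx":-24,"ty":-31,"tz":0,"roll":0},{"tx":-24,"ty":-31,"tz":0,"roll":0},{"tx":-24,"ty":-31,"tz":0,"roll":0},{"tx":-24,"ty":-31,"tz":0,"roll":0},{"tx":-24,"ty":-31,"tz":0,"roll":0},{"tx":-24,"ty":-31,"tz":0,"roll":0},{"tx":-24,"ty":-31,"tz":0,"roll":0},{"tx":-24,"ty":-31,"tz":0,"roll":0},{"tx":-20,"ty":-26,"tz":0,"roll":0}]' 
python3 -m handwheel '[{"tx":-14,"ty":-17,"tz":0,"roll":0},{"tx":-8,"ty":-9,"tz":0,"roll":0},{"tx":-2,"ty":-3,"tz":0,"roll":0},{"tx":0,"ty":0,"tz":0,"roll":0},{"tx":0,"ty":0,"tz":0,"roll":0},{"tx":0,"ty":0,"tz":0,"roll":0}]' 
python3 -c "
from h import *
to(.57,-.23,.262);snap('w5')"
```

```text
t: 6.33
tool_pos: [0.5612, -0.1963, 0.26]
tool_rot: [-0.786, -3.038, 0.0]
contact_force: [0.9, 0.2, -3.6]
opening: 0.027
grip_force: 59.8
t: 6.83
tool_pos: [0.5694, -0.2288, 0.2621]
tool_rot: [-0.782, -3.042, -0.001]
contact_force: [0.1, 0.0, -3.8]
opening: 0.0274
grip_force: 59.9
d mm [-1.1 -0.8  0.1] tool y dir deg 61.17 tilt [-4.e-04  7.e-04 -1.e+00]
```

View pics/w5.png

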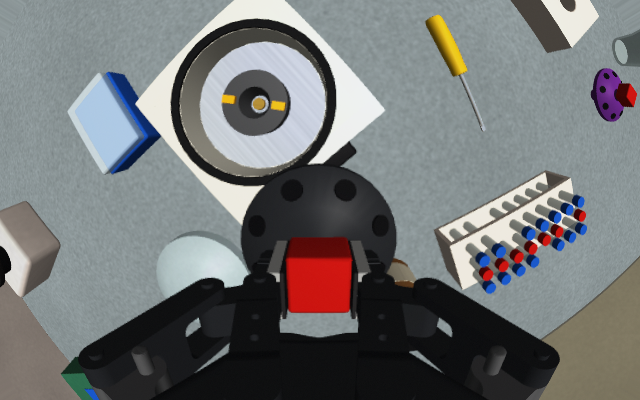

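The wrist view shows the rotor held upright in the fingers. In the bowl the brass dogs are at (228,99) and (278,105), with the spindle bore near (260,103). I'll measure from this view and a shifted one.

```bash
python3 -m handwheel '[{"tx":0,"ty":-25,"tz":0,"roll":0},{"tx":0,"ty":-30,"tz":0,"roll":0},{"tx":0,"ty":-15,"tz":0,"roll":0},{"tx":0,"ty":0,"tz":0,"roll":0},{"tx":0,"ty":0,"tz":0,"roll":0},{"tx":0,"ty":0,"tz":0,"roll":0}]'
cat > m.py <<'E'
from h import *
def dogs(tag,guess=(.4575,-.243)):
    z=np.load(f"pics/{tag}.npz");im=z["im"];p=z["p"];h=cv2.cvtColor(im,cv2.COLOR_RGB2HSV)
    m=((h[...,0]>14)&(h[...,0]<32)&(h[...,1]>140)&(h[...,2]>120)).astype(np.uint8)
    b,l=blobs(m,15);out=[]
    for c,a,i in b:
        P=plane("wrist",[c],.102,p)[0];r=np.linalg.norm(P[:2]-guess)
        if r<.045: out.append((r,c,a,P))
    return p,out
def grip(tag,c=(320,285)):
    z=np.load(f"pics/{tag}.npz");p=z["p"];c,a,bx=topface(z["im"],c,70)
    P=plane("wrist",np.vstack([c,bx]),p[2]+.0285,p);M=R.from_rotvec(p[3:]).as_matrix()
    T=(P-p[:3])@M*1000;e=np.diff(T[[1,2,3,4,1],:2],axis=0)
    print("grip in tool",T[0].round(2),"box ctr",T[1:].mean(0).round(2),np.linalg.norm(e,axis=1).round(1),(np.degrees(np.arctan2(e[:,1],e[:,0]))%90).round(1))
E
python3 - <<'E'
from m import *
snap("w6");rr={}
for t in("w5","w6"):
    p,o=dogs(t);grip(t)
    for r,c,a,P in o: print(t,r.round(4),c,a,P.round(4))
    g=sorted([x for x in o if x[0]>.015],key=lambda x:x[3][1]);rr[t]=(p,g)
    if len(g)==2:
        v=g[1][3]-g[0][3];print("mid",(g[0][3]+g[1][3])/2,"ang",np.degrees(np.arctan2(v[1],v[0]))%90,"len",np.linalg.norm(v))
for k in range(2):
    rs=[]
    for t in rr:
        o,d=ray("wrist",[rr[t][1][k][1]],rr[t][0]);rs.append((o,d[0]))
    print(tri(rs))
E
```

```text
t: 7.38
tool_pos: [0.5359, -0.2906, 0.2624]
tool_rot: [0.783, 3.042, 0.001]
contact_force: [-0.3, 0.3, -4.2]
opening: 0.0269
grip_force: 60.5
otsu 152.0 [ 92. 187. 204. 206. 208.]
grip in tool [ -0.04   0.8  -28.5 ] box ctr [ -1.33   0.94 -28.5 ] [26.4 27.4 28.8 27.4] [89.9 87.3 89.9  2.4]
w5 0.0227 (np.float64(228.3), np.float64(98.8)) 107 [ 0.446  -0.2625  0.102 ]
w5 0.01 (np.float64(258.5), np.float64(103.5)) 101 [ 0.4664 -0.2385  0.102 ]
w5 0.0285 (np.float64(277.7), np.float64(105.4)) 122 [ 0.4778 -0.223   0.102 ]
mid [ 0.46186558 -0.24275037  0.102     ] ang 51.13910556636679 len 0.05070556635292179
otsu 152.0 [ 92. 187. 204. 206. 208.]
grip in tool [ -0.04   0.8  -28.5 ] box ctr [ -1.05   0.94 -28.5 ] [26.4 26.8 28.8 26.8] [89.9 87.3 89.9  2.4]
w6 0.0229 (np.float64(298.1), np.float64(95.4)) 121 [ 0.4458 -0.2627  0.102 ]
w6 0.0057 (np.float64(323.5), np.float64(101.6)) 89 [ 0.4631 -0.2442  0.102 ]
w6 0.0283 (np.float64(349.7), np.float64(104.4)) 116 [ 0.4775 -0.223   0.102 ]
mid [ 0.46164606 -0.24286006  0.102     ] ang 51.34309686206263 len 0.05079057395712289
(array([ 0.44569284, -0.26272394,  0.10087817]), [np.float64(2.9598669559758305e-05), np.float64(2.959866955969548e-05)])
(array([ 0.47760737, -0.22301192,  0.10138185]), [np.float64(0.00011100927174628663), np.float64(0.00011100927174621672)])
```

```bash
python3 -c "
from h import *
to(.4613,-.2434,.1375)"
```

```text
d mm [ 88.2   5.1 124.9] tool y dir deg 61.14 tilt [ 5.e-04  5.e-04 -1.e+00]
```

```bash
python3 -m handwheel '[{"tx":18,"ty":1,"tz":0,"roll":0},{"tx":30,"ty":2,"tz":0,"roll":0},{"tx":25,"ty":2,"tz":0,"roll":0},{"tx":15,"ty":0,"tz":15,"roll":0},{"tx":0,"ty":0,"tz":25,"roll":0},{"tx":0,"ty":0,"tz":25,"roll":0},{"tx":0,"ty":0,"tz":20,"roll":0},{"tx":0,"ty":0,"tz":12,"roll":0},{"tx":0,"ty":0,"tz":0,"roll":0},{"tx":0,"ty":0,"tz":0,"roll":0},{"tx":0,"ty":0,"tz":0,"roll":0},{"tx":0,"ty":0,"tz":0,"roll":0}]'
python3 -c "
from m import *
snap('w7');grip('w7')
to(.4613,-.2434,.1375)"
```

```text
t: 8.43
tool_pos: [0.4622, -0.2453, 0.1675]
tool_rot: [0.783, 3.039, -0.002]
contact_force: [-0.3, -0.3, -3.7]
opening: 0.0273
grip_force: 60.4
otsu 151.0 [ 92. 188. 205. 206. 209.]
grip in tool [ -0.04   0.8  -28.5 ] box ctr [ -1.06   0.94 -28.5 ] [26.4 26.9 28.8 26.9] [89.9 87.3 89.9  2.4]
d mm [ 1.7  1.3 29.8] tool y dir deg 61.08 tilt [ 0.0027 -0.0019 -1.    ]
```

View pics/w7.png

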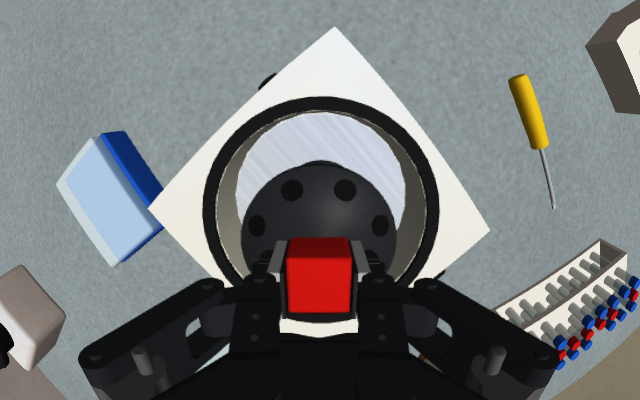

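The wrist view shows the disc (centred near x=318) over the bowl, whose rim spans 203 to 438, so it is concentric. I'll settle and lower.

```bash
python3 -m handwheel '[{"tx":0,"ty":0,"tz":0,"roll":0},{"tx":0,"ty":0,"tz":0,"roll":0}]'
python3 -c "
from m import *
to(.4613,-.2434,.1375)"
```

```text
t: 8.65
tool_pos: [0.4614, -0.2449, 0.1662]
tool_rot: [0.784, 3.041, -0.001]
contact_force: [0.5, -0.1, -4.0]
opening: 0.0272
grip_force: 60.4
d mm [ 0.9  1.3 28.7] tool y dir deg 61.08 tilt [ 1.2e-03 -9.0e-04 -1.0e+00]
```

```bash
python3 -m handwheel '[{"tx":0.6,"ty":1.3,"tz":0,"roll":0},{"tx":0,"ty":0,"tz":6,"roll":0},{"tx":0,"ty":0,"tz":6,"roll":0},{"tx":0,"ty":0,"tz":4,"roll":0},{"tx":0,"ty":0,"tz":4,"roll":0},{"tx":0,"ty":0,"tz":2,"roll":0},{"tx":0,"ty":0,"tz":0,"roll":0},{"tx":0,"ty":0,"tz":0,"roll":0},{"tx":0,"ty":0,"tz":0,"roll":0}]'
python3 -c "
from m import *
to(.4613,-.2434,.1375)"
```

```text
t: 9.4
tool_pos: [0.4613, -0.2433, 0.1436]
tool_rot: [0.785, 3.042, -0.0]
contact_force: [-0.3, -0.8, -2.6]
opening: 0.0272
grip_force: 60.5
d mm [-0.1 -0.1  6.1] tool y dir deg 61.07 tilt [ 4.e-04 -3.e-04 -1.e+00]
```

```bash
H='{"tx":0,"ty":0,"tz":0,"roll":0}'; python3 -m handwheel '[{"tx":0,"ty":0,"tz":2.5,"roll":0},{"tx":0,"ty":0,"tz":2,"roll":0},{"tx":0,"ty":0,"tz":0,"roll":0},{"tx":0,"ty":0,"tz":0,"roll":0}]'
python3 -m handwheel '[{"tx":0,"ty":0,"tz":1,"roll":0},{"tx":0,"ty":0,"tz":0,"roll":0},{"tx":0,"ty":0,"tz":0,"roll":0}]'
python3 -m handwheel '[{"tx":0,"ty":0,"tz":0.6,"roll":0},{"tx":0,"ty":0,"tz":0,"roll":0},{"tx":0,"ty":0,"tz":0,"roll":0}]'
```

```text
t: 9.73
tool_pos: [0.461, -0.243, 0.1386]
tool_rot: [-0.784, -3.042, -0.0]
contact_force: [0.2, -0.9, -3.6]
opening: 0.0271
grip_force: 60.5
t: 9.98
tool_pos: [0.4611, -0.2432, 0.1378]
tool_rot: [0.785, 3.042, -0.0]
contact_force: [-0.6, -0.1, -3.4]
opening: 0.0274
grip_force: 60.5
t: 10.23
tool_pos: [0.4612, -0.2433, 0.1374]
tool_rot: [0.784, 3.042, -0.0]
contact_force: [-0.6, -0.4, -3.1]
opening: 0.027
grip_force: 60.6
```

```bash
python3 -m handwheel '[{"tx":0,"ty":0,"tz":0.6,"roll":0},{"tx":0,"ty":0,"tz":0,"roll":0},{"tx":0,"ty":0,"tz":0,"roll":0}]'
python3 -m handwheel '[{"tx":0,"ty":0,"tz":0.5,"roll":0},{"tx":0,"ty":0,"tz":0,"roll":0},{"tx":0,"ty":0,"tz":0,"roll":0}]'
```

```text
t: 10.48
tool_pos: [0.4614, -0.2434, 0.1373]
tool_rot: [0.784, 3.041, -0.0]
contact_force: [-1.0, 1.7, 1.8]
opening: 0.0274
grip_force: 61.1
t: 10.73
tool_pos: [0.4615, -0.2434, 0.1373]
tool_rot: [0.784, 3.041, -0.001]
contact_force: [-1.9, 1.4, 4.5]
opening: 0.0268
grip_force: 61.6
```

On the dogs at a light load (about 8 N, with the flange at the expected height). Now turn.

```bash
python3 -m handwheel '[{"tx":0,"ty":0,"tz":0,"roll":0.04},{"tx":0,"ty":0,"tz":0,"roll":0.04},{"tx":0,"ty":0,"tz":0,"roll":0},{"tx":0,"ty":0,"tz":0,"roll":0}]'
python3 -m handwheel '[{"tx":0,"ty":0,"tz":0,"roll":0.04},{"tx":0,"ty":0,"tz":0,"roll":0.02},{"tx":0,"ty":0,"tz":0,"roll":0},{"tx":0,"ty":0,"tz":0,"roll":0}]'
python3 -m handwheel '[{"tx":0,"ty":0,"tz":0,"roll":0.03},{"tx":0,"ty":0,"tz":0,"roll":0},{"tx":0,"ty":0,"tz":0,"roll":0}]'
python3 -c "
from m import *
to(.4613,-.2434,.1305);print(ctrl.get_obs()['wrist_torque'])"
```

```text
t: 11.07
tool_pos: [0.4621, -0.2439, 0.1372]
tool_rot: [0.903, 3.006, -0.002]
contact_force: [1.5, -1.1, 4.2]
opening: 0.0272
grip_force: 61.4
t: 11.4
tool_pos: [0.4619, -0.2438, 0.137]
tool_rot: [0.993, 2.978, -0.002]
contact_force: [2.1, -1.0, 5.0]
opening: 0.027
grip_force: 61.6
t: 11.65
tool_pos: [0.4599, -0.2422, 0.1344]
tool_rot: [-1.037, -2.961, -0.002]
contact_force: [-0.7, -0.1, -2.2]
opening: 0.027
grip_force: 60.8
d mm [-1.9 -0.1  3.9] tool y dir deg 51.39 tilt [-0.0032  0.0026 -1.    ]
[ 0.02370448  0.0900933  -0.01505326]
```

The grooves dropped. I'll let it settle and check.

```bash
python3 -m handwheel '[{"tx":0,"ty":0,"tz":0,"roll":0},{"tx":0,"ty":0,"tz":0,"roll":0},{"tx":0,"ty":0,"tz":0,"roll":0}]'
python3 -c "
from m import *
to(.4613,-.2434,.1305)"
```

```text
t: 11.9
tool_pos: [0.4602, -0.2425, 0.1347]
tool_rot: [-1.039, -2.962, -0.001]
contact_force: [-0.8, -0.7, -4.0]
opening: 0.0271
grip_force: 60.6
d mm [-1.4 -0.   4.2] tool y dir deg 51.35 tilt [-0.0022  0.0017 -1.    ]
```

```bash
python3 -m handwheel '[{"tx":0,"ty":0,"tz":0,"roll":0},{"tx":0,"ty":0,"tz":0,"roll":0},{"tx":0,"ty":0,"tz":0,"roll":0},{"tx":0,"ty":0,"tz":0,"roll":0},{"tx":0,"ty":0,"tz":0,"roll":0},{"tx":0,"ty":0,"tz":0,"roll":0}]'
python3 -c "
from m import *
to(.4613,-.2434,.1305)"
```

```text
t: 12.4
tool_pos: [0.4611, -0.2432, 0.1361]
tool_rot: [1.04, 2.964, 0.0]
contact_force: [-0.7, -0.7, -3.1]
opening: 0.0271
grip_force: 60.6
d mm [-0.3 -0.   5.6] tool y dir deg 51.34 tilt [ 0.  0. -1.]
```

```bash
python3 -m handwheel '[{"tx":0,"ty":0,"tz":1,"roll":0},{"tx":0,"ty":0,"tz":0,"roll":0},{"tx":0,"ty":0,"tz":0,"roll":0},{"tx":0,"ty":0,"tz":0,"roll":0}]'
python3 -m handwheel '[{"tx":0,"ty":0,"tz":1,"roll":0},{"tx":0,"ty":0,"tz":0,"roll":0},{"tx":0,"ty":0,"tz":0,"roll":0},{"tx":0,"ty":0,"tz":0,"roll":0}]'
python3 -m handwheel '[{"tx":0,"ty":0,"tz":0.7,"roll":0},{"tx":0,"ty":0,"tz":0,"roll":0},{"tx":0,"ty":0,"tz":0,"roll":0},{"tx":0,"ty":0,"tz":0,"roll":0}]'
```

```text
t: 12.73
tool_pos: [0.4611, -0.2431, 0.1351]
tool_rot: [-1.04, -2.964, -0.0]
contact_force: [-0.0, 0.1, -2.6]
opening: 0.0276
grip_force: 60.6
t: 13.07
tool_pos: [0.4613, -0.2433, 0.1344]
tool_rot: [1.04, 2.964, -0.0]
contact_force: [0.3, -0.5, -2.6]
opening: 0.0263
grip_force: 60.7
t: 13.4
tool_pos: [0.4615, -0.2434, 0.1343]
tool_rot: [1.04, 2.964, -0.0]
contact_force: [-1.5, 1.1, 3.5]
opening: 0.0272
grip_force: 61.5
```

Pin met where predicted. Pressing in small steps.

```bash
for i in 1; do python3 -m handwheel '[{"tx":0,"ty":0,"tz":0.7,"roll":0},{"tx":0,"ty":0,"tz":0,"roll":0},{"tx":0,"ty":0,"tz":0,"roll":0},{"tx":0,"ty":0,"tz":0,"roll":0}]'; done
python3 -m handwheel '[{"tx":0,"ty":0,"tz":0.7,"roll":0},{"tx":0,"ty":0,"tz":0,"roll":0},{"tx":0,"ty":0,"tz":0,"roll":0},{"tx":0,"ty":0,"tz":0,"roll":0}]'
python3 -m handwheel '[{"tx":0,"ty":0,"tz":0.7,"roll":0},{"tx":0,"ty":0,"tz":0,"roll":0},{"tx":0,"ty":0,"tz":0,"roll":0},{"tx":0,"ty":0,"tz":0,"roll":0}]'
```

```text
t: 13.73
tool_pos: [0.4615, -0.2435, 0.1341]
tool_rot: [1.04, 2.963, -0.001]
contact_force: [-1.5, 1.5, 7.1]
opening: 0.0274
grip_force: 61.9
t: 14.07
tool_pos: [0.4616, -0.2435, 0.1336]
tool_rot: [1.04, 2.964, -0.001]
contact_force: [-2.6, 1.3, 7.5]
opening: 0.0272
grip_force: 62.0
t: 14.4
tool_pos: [0.4616, -0.2435, 0.1329]
tool_rot: [1.039, 2.964, -0.001]
contact_force: [-1.2, 1.1, 8.1]
opening: 0.0268
grip_force: 62.0
```

```bash
python3 -m handwheel '[{"tx":0,"ty":0,"tz":0.7,"roll":0},{"tx":0,"ty":0,"tz":0,"roll":0},{"tx":0,"ty":0,"tz":0.7,"roll":0},{"tx":0,"ty":0,"tz":0,"roll":0},{"tx":0,"ty":0,"tz":0,"roll":0},{"tx":0,"ty":0,"tz":0,"roll":0}]'
python3 -m handwheel '[{"tx":0,"ty":0,"tz":0.6,"roll":0},{"tx":0,"ty":0,"tz":0,"roll":0},{"tx":0,"ty":0,"tz":0,"roll":0},{"tx":0,"ty":0,"tz":0,"roll":0}]'
python3 -m handwheel '[{"tx":0,"ty":0,"tz":0.5,"roll":0},{"tx":0,"ty":0,"tz":0,"roll":0},{"tx":0,"ty":0,"tz":0,"roll":0},{"tx":0,"ty":0,"tz":0,"roll":0}]'
```

```text
t: 14.9
tool_pos: [0.4616, -0.2435, 0.1317]
tool_rot: [1.039, 2.964, -0.001]
contact_force: [-2.4, 2.4, 8.5]
opening: 0.0268
grip_force: 62.1
t: 15.23
tool_pos: [0.4616, -0.2435, 0.1315]
tool_rot: [1.039, 2.964, -0.001]
contact_force: [-3.5, 2.5, 10.5]
opening: 0.0271
grip_force: 62.4
t: 15.57
tool_pos: [0.4616, -0.2435, 0.1314]
tool_rot: [1.039, 2.964, -0.001]
contact_force: [-4.0, 2.4, 11.2]
opening: 0.0274
grip_force: 62.6
```

It stopped about 1 mm short with a side force pointing along tool +x, so it is slightly off centre. I'll shift to null the side force.

```bash
python3 -m handwheel '[{"tx":0.5,"ty":0,"tz":0,"roll":0},{"tx":0,"ty":0,"tz":0,"roll":0},{"tx":0,"ty":0,"tz":0,"roll":0},{"tx":0,"ty":0,"tz":0,"roll":0}]'
python3 -m handwheel '[{"tx":0.4,"ty":0,"tz":0,"roll":0},{"tx":0,"ty":0,"tz":0,"roll":0},{"tx":0,"ty":0,"tz":0,"roll":0},{"tx":0,"ty":0,"tz":0,"roll":0}]'
python3 -c "
from m import *
to(.4613,-.2434,.1303);print(ctrl.get_obs()['wrist_torque'])"
```

```text
t: 15.9
tool_pos: [0.4615, -0.2435, 0.1314]
tool_rot: [1.039, 2.963, -0.001]
contact_force: [-3.8, 2.8, 11.1]
opening: 0.0273
grip_force: 62.4
t: 16.23
tool_pos: [0.4614, -0.2434, 0.1314]
tool_rot: [1.039, 2.962, -0.002]
contact_force: [-2.1, 2.3, 10.7]
opening: 0.0271
grip_force: 62.3
d mm [ 0.1 -0.1  1.1] tool y dir deg 51.34 tilt [ 0.0023 -0.0019 -1.    ]
[0.33501115 0.59117729 0.03957599]
```

```bash
python3 -m handwheel '[{"tx":0.5,"ty":0,"tz":0,"roll":0},{"tx":0,"ty":0,"tz":0,"roll":0},{"tx":0,"ty":0,"tz":0,"roll":0},{"tx":0,"ty":0,"tz":0,"roll":0}]'
python3 -c "
from m import *
snap('w8')
for t in('w7','w8'):
  z=np.load(f'pics/{t}.npz');print(topface(z['im'],(320,285),70))
to(.4613,-.2434,.1303);print(ctrl.get_obs()['wrist_torque'])"
```

```text
t: 16.57
tool_pos: [0.4613, -0.2433, 0.1313]
tool_rot: [1.039, 2.961, -0.002]
contact_force: [-2.1, 1.3, 9.0]
opening: 0.0272
grip_force: 62.2
otsu 151.0 [ 92. 188. 205. 206. 209.]
(array([318.7, 284.1]), 3345, array([[287., 258.],
       [351., 258.],
       [351., 311.],
       [287., 311.]], dtype=float32))
otsu 152.0 [ 94. 125. 204. 205. 208.]
(array([318.6, 284.1]), 3349, array([[287., 258.],
       [351., 258.],
       [351., 311.],
       [287., 311.]], dtype=float32))
d mm [-0.1 -0.1  1. ] tool y dir deg 51.34 tilt [ 0.0031 -0.0025 -1.    ]
[ 0.23624057  0.36692867 -0.02667707]
```

```bash
python3 -m handwheel '[{"tx":0,"ty":0,"tz":0.6,"roll":0},{"tx":0,"ty":0,"tz":0,"roll":0},{"tx":0,"ty":0,"tz":0,"roll":0},{"tx":0,"ty":0,"tz":0,"roll":0}]'
python3 -c "
from m import *
to(.4613,-.2434,.1303);print(ctrl.get_obs()['wrist_torque'])"
python3 -m handwheel '[{"tx":0,"ty":0,"tz":0.6,"roll":0},{"tx":0,"ty":0,"tz":0,"roll":0},{"tx":0,"ty":0,"tz":0,"roll":0},{"tx":0,"ty":0,"tz":0,"roll":0}]'
python3 -c "
from m import *
to(.4613,-.2434,.1303);print(ctrl.get_obs()['wrist_torque'])"
```

```text
t: 16.95
tool_pos: [0.4613, -0.2433, 0.131]
tool_rot: [1.039, 2.961, -0.002]
contact_force: [-2.0, 1.7, 10.9]
opening: 0.027
grip_force: 62.4
d mm [-0.1 -0.1  0.7] tool y dir deg 51.34 tilt [ 0.003  -0.0024 -1.    ]
[ 0.31635288  0.53167928 -0.03255183]
t: 17.28
tool_pos: [0.4614, -0.2433, 0.1309]
tool_rot: [1.039, 2.961, -0.002]
contact_force: [-3.3, 2.1, 12.2]
opening: 0.0269
grip_force: 62.7
d mm [-0.  -0.1  0.6] tool y dir deg 51.34 tilt [ 0.003  -0.0024 -1.    ]
[ 0.39653169  0.67570737 -0.03048632]
```

```bash
python3 -m handwheel '[{"tx":0.5,"ty":0,"tz":0,"roll":0},{"tx":0.4,"ty":0,"tz":0,"roll":0},{"tx":0,"ty":0,"tz":0,"roll":0},{"tx":0,"ty":0,"tz":0,"roll":0},{"tx":0,"ty":0,"tz":0,"roll":0}]'
python3 -c "
from m import *
to(.4613,-.2434,.1303);print(ctrl.get_obs()['wrist_torque'])"
python3 -m handwheel '[{"tx":0,"ty":0,"tz":0.5,"roll":0},{"tx":0,"ty":0,"tz":0,"roll":0},{"tx":0,"ty":0,"tz":0,"roll":0},{"tx":0,"ty":0,"tz":0,"roll":0}]'
python3 -c "
from m import *
to(.4613,-.2434,.1303);print(ctrl.get_obs()['wrist_torque'])"
```

```text
t: 17.7
tool_pos: [0.4611, -0.2431, 0.1309]
tool_rot: [1.038, 2.959, -0.003]
contact_force: [-0.5, 0.7, 11.4]
opening: 0.0274
grip_force: 62.4
d mm [-0.3 -0.1  0.6] tool y dir deg 51.34 tilt [ 0.0046 -0.0036 -1.    ]
[ 0.11414904  0.3592136  -0.02293813]
t: 18.03
tool_pos: [0.4612, -0.2432, 0.1307]
tool_rot: [1.038, 2.959, -0.003]
contact_force: [-2.7, 0.9, 12.4]
opening: 0.0268
grip_force: 62.6
d mm [-0.3 -0.1  0.4] tool y dir deg 51.34 tilt [ 0.0045 -0.0036 -1.    ]
[0.24980308 0.38153262 0.05377522]
```

```bash
python3 -m handwheel '[{"tx":0.3,"ty":0,"tz":0.6,"roll":0},{"tx":0,"ty":0,"tz":0,"roll":0},{"tx":0,"ty":0,"tz":0,"roll":0},{"tx":0,"ty":0,"tz":0,"roll":0}]'
python3 -m handwheel '[{"tx":0,"ty":0,"tz":0.6,"roll":0},{"tx":0,"ty":0,"tz":0,"roll":0},{"tx":0,"ty":0,"tz":0,"roll":0},{"tx":0,"ty":0,"tz":0,"roll":0}]'
python3 -c "
from m import *
to(.4613,-.2434,.1303);print(ctrl.get_obs()['wrist_torque'])"
```

```text
t: 18.37
tool_pos: [0.4611, -0.2431, 0.1305]
tool_rot: [1.038, 2.959, -0.003]
contact_force: [-2.8, 2.9, 13.7]
opening: 0.0272
grip_force: 62.8
t: 18.7
tool_pos: [0.4612, -0.2432, 0.1304]
tool_rot: [1.038, 2.959, -0.003]
contact_force: [-3.3, 1.0, 15.3]
opening: 0.027
grip_force: 63.1
d mm [-0.2 -0.1  0.1] tool y dir deg 51.34 tilt [ 0.0049 -0.0039 -1.    ]
[ 0.38722597  0.64312028 -0.02440515]
```

Home to within about 0.1 mm. I'll unload most of the press, then open the fingers gradually and back off.

```bash
python3 -m handwheel '[{"tx":0,"ty":0,"tz":-0.7,"roll":0},{"tx":0,"ty":0,"tz":-0.5,"roll":0},{"tx":0,"ty":0,"tz":0,"roll":0},{"tx":0,"ty":0,"tz":0,"roll":0}]' 20 20
python3 -m handwheel '[{"tx":0,"ty":0,"tz":0,"roll":0},{"tx":0,"ty":0,"tz":0,"roll":0},{"tx":0,"ty":0,"tz":0,"roll":0},{"tx":0,"ty":0,"tz":0,"roll":0},{"tx":0,"ty":0,"tz":0,"roll":0}]' 50
python3 -c "
from m import *
to(.4613,-.2434,.2)"
```

```text
t: 19.03
tool_pos: [0.4611, -0.2431, 0.1305]
tool_rot: [1.038, 2.959, -0.003]
contact_force: [-1.1, -0.3, 10.5]
opening: 0.0266
grip_force: 62.4
t: 19.45
tool_pos: [0.4587, -0.2413, 0.1264]
tool_rot: [-1.04, -2.964, -0.0]
contact_force: [-0.9, -0.3, 1.5]
opening: 0.0501
grip_force: 0.0
d mm [ -3.2  -0.1 -73.6] tool y dir deg 51.34 tilt [-9.e-04  6.e-04 -1.e+00]
```

```bash
python3 -m handwheel '[{"tx":0,"ty":0,"tz":-3,"roll":0},{"tx":0,"ty":0,"tz":-10,"roll":0},{"tx":0,"ty":0,"tz":-20,"roll":0},{"tx":-10,"ty":0,"tz":-30,"roll":0},{"tx":-20,"ty":0,"tz":-35,"roll":0},{"tx":-25,"ty":-10,"tz":-25,"roll":0},{"tx":-15,"ty":-20,"tz":-10,"roll":0},{"tx":0,"ty":0,"tz":0,"roll":0},{"tx":0,"ty":0,"tz":0,"roll":0},{"tx":0,"ty":0,"tz":0,"roll":0},{"tx":0,"ty":0,"tz":0,"roll":0},{"tx":0,"ty":0,"tz":0,"roll":0}]'
python3 - <<'E'
from m import *
p,im,d=snap("w9");b=blobs(red(im),100)[0];print(b)
q=min(b,key=lambda x:np.linalg.norm(plane("wrist",[x[0]],.159,p)[0][:2]-[.461,-.243]))[0]
c,a,bx=topface(im,q,40);P=plane("wrist",np.vstack([c,bx]),.159,p);print(c,a,P.round(4).tolist())
e=np.diff(P[[1,2,3,4,1],:2],axis=0);print(np.linalg.norm(e,axis=1),np.degrees(np.arctan2(e[:,1],e[:,0]))%90)
E
```

```text
t: 20.45
tool_pos: [0.4945, -0.3076, 0.2589]
tool_rot: [-1.038, -2.963, -0.001]
contact_force: [-0.2, -0.0, 0.5]
opening: 0.0499
grip_force: 0.0
[((np.float64(355.9), np.float64(123.4)), 1201, 1)]
otsu 170.0 [136. 203. 209. 213. 218.]
[356.1 123.1] 1085 [[0.4615, -0.2429, 0.159], [0.4438, -0.2451, 0.159], [0.4595, -0.2243, 0.159], [0.4797, -0.2398, 0.159], [0.4637, -0.2607, 0.159]]
[0.02602863 0.0255065  0.02627488 0.02529053] [52.94025632 52.40235903 52.46163511 51.8419007 ]
```

View pics/w9.png

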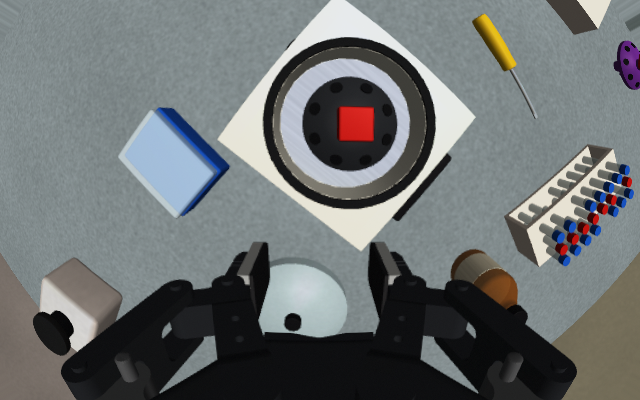

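The wrist view shows the rotor released and upright, centred in the bowl with its grip at (356,123). It is within 0.3 mm of the measured seat, and the bystanders are in place. One offline depth check of the height, against the body top.

```bash
python3 - <<'E'
from h import *
def h(t,uv):
    z=np.load(f"pics/{t}.npz");p=z["p"];x,y=uv;dd=np.median(z["d"][y-3:y+4,x-3:x+4])
    o,d=ray("wrist",[uv],p);M=R.from_rotvec(p[3:]).as_matrix()@optics.camera_params("wrist")["tool_from_camera"][:3,:3]
    return (o+d[0]*dd/(d[0]@M[:,2]))[2]
print("grip now",h("w9",(356,123)),"body",h("w9",(250,140)),h("w9",(440,118)),"disc",h("w9",(320,135)),"| before grip",h("w2",(322,192)))
E
```

```text
grip now 0.1607351795683417 body 0.11656203271745902 0.116212029351348 disc 0.12362753424299266 | before grip 0.1251731360916748
```

```bash
python3 -c "
from station import ctrl
print(ctrl.finish_job())"
```

```text
the job is handed in; nothing more can be done
None
```

The rotor is on the spindle with its grooves over the dogs, pressed fully home by my measurements (about 0.3 mm sideways and 0.4 mm in height of the seat), upright and released; bystanders looked undisturbed in the last view, and I handed the job in at about 20.5 s, with no verdict returned.

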